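# Clamp the loose cleat to the boot jack with the one-hand bar clamp

### The arm

A 7-joint arm with a two-finger parallel gripper is mounted at the origin on the work surface. World frame = base frame: x ahead of the robot, y to its left, z up, the work surface at z = 0. Lengths are in m, angles in degrees, forces in N, time in s.
With the tool pointing down it reaches from about 0.35 to 0.775 m from the base axis. Payload 3.1 kg.
Tool frame: the origin (TCP) lies on the centre line of the jaws, within the pads' length; the fingertips stand 17 mm ahead of it and the grasp point (between the pads) lies 2 mm behind it (robot.tip_reach is the distance from the TCP to the fingertips, in m); z points along the fingers, y is the direction in which the jaws open and shut (so a half turn about z gives the same grasp; the last joint's range is limited). The gripper opens to 85 mm and grips with 20 to 120 N. Pads are 22 mm wide; open, the fingers measure 114 mm over their backs; the gripper's body (76 mm by 85 mm) begins 54 mm behind the grasp point. The pads swing forward as they close: fully open they stand 13 mm farther back than shut.
Start: joints at [-78.822, 17.813, 0.802, 86.603, -0.252, 75.585, -1.558], TCP at [0.129, 0.535, 0.222] pointing down, gripper open.
Joint ranges: [-154.91, 154.91], [-16.99, 109.72], [-72.82, 74.43], [7.12, 147.25], [-82.49, 262.49], [11.32, 116.49], [-174.64, 174.64]. Speed limits (degrees/s): [159.86, 159.86, 180, 180, 180, 180, 180].

### API

Orientations are given as [roll, pitch, yaw] about the fixed x, y, z axes, in that order (R = Rz(yaw) Ry(pitch) Rx(roll)).
In Python, from station import robot, fingers, vision, workorder, recognise gives the robot as it stands. Calls block until the motion is done:
- robot.move_to(position, orientation): joint-space move of the TCP to a pose.
- robot.line_to(position, orientation=None, velocity=0.15, f_stop=None): straight line of the TCP; orientation=None keeps the orientation; velocity is the mean speed in m/s. With f_stop (N) it stops when the force on the tool has changed by that much, and returns True; else False.
- robot.move_j(angles): joint-space move.
- fingers.gripper_to(opening, force=None): opening from 0.0 (shut) to 1.0 (fully open); force is the grip in N (None keeps the last); returns when the fingers have stopped.
- robot.pause(seconds).
- robot.inverse_kinematics(position, orientation): joint angles nearest the present ones, or None.
- vision.grab_frame(name): name is "side" or "top"; returns the picture (420x560x3 uint8, red, green, blue); there is no depth.
- vision.calibration(name): a dict with "mtx" (3x3 intrinsics, pixels), "extrinsics" (4x4, takes a point from world to camera coordinates). Camera axes: x right, y up, looking along -z (the intrinsics and any distortion apply to the point x, -y, -z); pixel columns grow to the right and rows downward; lengths in m; the calibration is good to about 2 mm. A picture is of the moment at which its call begins. calibration takes no time and is no camera call.
A pose or a line that the arm cannot do raises robot.PlanningError and nothing moves.
- workorder.close_job(): hands the job in, once; it reports no verdict.
Trained networks look in the newest picture that a camera, given by its name, has taken for a name from the list of things; names that differ only in an ending like _2 or _b are one class to them, and where a whole thing is asked for, a point or a joint stands for the part that bears it (a point fixed in the world has none). Each returns a list of dicts, best first, with "p" (0 to 1); they miss things now and then, are a little off and sometimes report something else, mostly with a low value. They report only what shows in the picture. A call takes as long as a camera call. They do not tell look-alikes from the thing itself.
- recognise(label, camera): "rect" ([centre column, centre row, width, height] in pixels, round what is visible of it).
Readings, each from a call of its own:
- robot.current_time_s(): time.
- robot.current_joint_positions(): joint angles.
- robot.current_dq(): joint speeds.
- robot.current_joint_torque(): joint torques, N m.
- robot.current_tool_pos(): TCP position.
- robot.current_eef_rot(): TCP orientation.
- robot.current_contact_force(): force on the tool from outside, world axes, zero at the start.
- robot.current_torque(): the same for the moment, N m.
- robot.current_finger_gap(): opening from 0.0 (shut) to 1.0 (fully open).
Only numpy, scipy, OpenCV 4.12 (cv2) and the standard library are available. Lean on these libraries where they do the work, as an engineer would, in place of code of your own. Each camera call takes 0.05 s, during which the arm holds its last target.

### The job

The birch boot jack has lost its cleat. Stand the loose cleat upright, broad face towards the board, in the gap between the board and the clamp's sliding jaw, midway across the jaw pads, and let go of it; then squeeze the clamp's trigger again and again until cleat and board are gripped firmly, easing off when the trigger pushes back with about 14 N so that the soft birch is not crushed, and let the trigger spring back. Close the jaw by the trigger only, never by shoving the jaw or its bar, and leave the other things on the bench where they are.

Things in the scene. Friction and masses are not known exactly. Their poses are not given: they have to be found in the camera images.
- clamp: Grey one-hand bar clamp lying flat, foot screwed to the bench. Origin at bench height, mid head, under the bar; z up, y along the bar from head to sliding jaw, x away from the robot (the jaws reach out to +x, grip and trigger to -x). mm: head x -24..44, y -30..26, top z 66; fixed jaw to x 114, y -26..24, z 31..59; flat bar 20 x 7 at x 0, z 45, tail to y -150 at most
- grip_end (a point): End of the fixed pistol grip: 24 mm wide, 30 mm high (30 to 60 mm above the bench), running from here 95 mm to the head. The trigger is squeezed towards it; it cannot move
- jaw: Sliding jaw with its bar, parallel to the clamp; origin at the clamp's when fully open, moves along the clamp's -y as it closes (78 mm; starts 0 to 22 closed). In its frame, mm: x -17..113, top z 63, pad face 34 x 34 at x 95, y 138, z 45, facing -y, metal behind to y 192. The pad is springy, 8 N per mm. The ratchet keeps it from opening, giving back 1.25 mm at most as the trigger is eased
- jaw_line (a point): Fixed to the clamp, on the line through both pads' centres (x 95, y 34, z 45 mm in its frame), axes as the clamp's; the cleat belongs on this line, which runs along y. The fixed jaw's rubber pad (34 x 34 mm, facing +y) sits on an adjusting spindle: its face stands anywhere from here to 8 mm towards +y, not measured
- jaw_face (a point): Centre of the sliding jaw's pad face, as it is when the pad is not pressed in; axes as the clamp's
- trigger (a joint): Dark steel trigger on a vertical hinge pin at x 30, y 16.5 mm in the clamp's frame. 0 sprung back, 0.43 rad fully home. A full squeeze closes the jaw 10 to 12.5 mm; let it spring back to 0 for the next bite. Pushed at trigger_pad it takes 2 N to start, 4 to 7 N while the jaw runs free, and once the jaw meets the work about 4 N plus 0.4 N per newton of clamping force
- trigger_pad (a point): Where to press the trigger: on its outer (+y) face, 75 mm from the pin, 45 mm above the bench. Blade 26 mm high (32 to 58 mm above the bench), 13 mm thick, reaching 37 mm on to its free end. A full squeeze moves the point 32 mm along the clamp's -y (x varies under 2 mm). Free space on its +y side: the shut fingers can push it
- cleat_mid (a point): Centre of the loose birch cleat: plain upright block, two dark screw holes in each broad face, 34 mm along its x, 26 mm along its y, 88 mm tall (z), this point 44 mm above its foot. The broad faces look along +y and -y; either may face the board. Starts standing on the bench to the robot's right
- jack: Birch boot jack board standing on its long edge just off the fixed jaw's pad: 250 mm long (x), 18 thick (y), 92 high (z), a heel notch 60 mm deep in its -x end. Origin mid lower edge, axes nearly as the clamp's; its face towards the sliding jaw is 9 mm along +y. About 0.3 kg, not fixed
- mug: Red enamel mug, 82 mm across, 85 mm high; bystander, origin under its middle on the bench
- carabiner: Brass carabiner lying flat, 90 x 55 mm; bystander, origin under its middle on the bench
- ice_grip: Steel ice grip with points, 145 x 95 mm, 48 mm high; bystander, origin under its middle on the bench
- screwdriver: Screwdriver, 200 mm long; bystander, origin under its middle on the bench
- boot_brush: Wooden boot brush, 150 x 46 mm, 36 mm high; bystander, origin under its middle on the bench
Not all that is in view belongs to the job. What is shaped like the part that bears cleat_mid but green or purple is not meant.

How it is judged (in metres and radians):
On the way, in this order (a step that is already met when the one before it is completed fails the run):
1. the cleat stands upright and square in the gap between the board and the sliding jaw, on the line of the pads, and has been let go (x of cleat_mid in the frame of jaw_line between -0.01 and 0.01 m and angle between cleat_mid's own z axis and vertical below 0.08 rad and height (world z) of cleat_mid below 0.049 m and angle between the y axis of cleat_mid and the y axis of jaw_line, either way round below 0.12 rad and y of cleat_mid in the frame of jaw_line between 0.025 and 0.085 m and contact force between the fingers and cleat below 0.3 N), for 0.2 s.
2. the trigger is squeezed on the work until the jaw presses on the cleat with 12 N or more (contact force between jaw and cleat above 10 N and value of joint trigger above 0.03 rad), for 0.1 s.
At the end, for the whole second after the job is handed in: Cleat upright (0.08 rad) on the bench, square to the jaws (0.12 rad), centre within 10 mm of the pads' line, pressed on the board; board upright, its middle 30-66 mm beyond that line; sliding jaw holds the cleat with 12-50 N; trigger sprung back (under 0.04 rad) (x of cleat_mid in the frame of jaw_line between -0.01 and 0.01 m and angle between each of cleat_mid, jack's own z axis and vertical below 0.08 rad and height (world z) of cleat_mid below 0.049 m and angle between the y axis of cleat_mid and the y axis of jaw_line, either way round below 0.12 rad and y of cleat_mid in the frame of jaw_line between 0.028 and 0.044 m and contact force between jaw and cleat between 10 and 55 N and contact force between jack and cleat above 7 N and value of joint trigger below 0.04 rad and x of jack in the frame of jaw_line between 0.03 and 0.066 m); the robot touches nothing.
It fails at once if the jaw presses the cleat with more than 50 N (crushed birch) (contact force between jaw and cleat above 55 N).
It fails at once if the robot shoves the sliding jaw or its bar (more than 4 N) (contact force between any of the fingers, the arm and jaw above 4 N).
It fails at once if a bystander is moved by more than 30 mm (distance of any of mug, carabiner, ice_grip, screwdriver, boot_brush from where it was at the start of the episode above 0.03 m).
It also fails if it takes over 72 s, if anything falls off the work surface, if the arm or the gripper's body presses on something with over 40 N, if the wrist force passes 120 N, or if a joint passes its speed limit or range.

## Working session

There is one attempt and no reset: what is moved stays moved. The work goes in short steps, each a Python script; the robot and the scene stay as the last script left them, time stands still between calls to the robot, and variables do not carry over. Pictures are saved under pics/ and viewed, and the job is handed in when it is done.

```bash
mkdir -p pics; ls; python3 - <<'E'
from station import robot, fingers, vision, workorder, recognise
import cv2,numpy as np
for n in ("side","top"):
    im=vision.grab_frame(n); cv2.imwrite(f"pics/{n}0.png",im[:,:,::-1])
    c=vision.calibration(n); print(n,{k:np.round(v,4).tolist() if not isinstance(v,str) else v for k,v in c.items()})
    for l in ["clamp","grip_end","jaw","jaw_face","trigger","trigger_pad","cleat_mid","jack","mug","carabiner","ice_grip","screwdriver","boot_brush"]:
        try:
            r=recognise(l,n); print(l,[(round(x["p"],2),np.round(x["rect"],0).tolist()) for x in r[:4]])
        except Exception as e: print(l,e)
print(robot.current_time_s(),robot.current_eef_rot(),robot.current_tool_pos())
E
```

```text
pics
side {'mtx': [[483.4942, 0.0, 275.3139], [0.0, 483.4942, 202.0284], [0.0, 0.0, 1.0]], 'extrinsics': [[0.9718, -0.2353, -0.0129, -0.5261], [0.1511, 0.5804, 0.8002, -0.0995], [-0.1808, -0.7796, 0.5996, -1.1133], [0.0, 0.0, 0.0, 1.0]]}
clamp [(0.93, [256.0, 171.0, 87.0, 63.0])]
grip_end [(0.65, [254.0, 169.0, 96.0, 68.0]), (0.42, [271.0, 170.0, 44.0, 62.0])]
jaw [(0.66, [268.0, 170.0, 44.0, 61.0])]
jaw_face [(0.83, [270.0, 168.0, 44.0, 57.0])]
trigger [(0.62, [247.0, 172.0, 47.0, 14.0])]
trigger_pad [(0.54, [247.0, 172.0, 45.0, 12.0]), (0.47, [199.0, 290.0, 46.0, 72.0])]
cleat_mid [(0.96, [288.0, 321.0, 22.0, 49.0]), (0.86, [274.0, 296.0, 18.0, 41.0]), (0.57, [264.0, 264.0, 13.0, 40.0])]
jack [(0.86, [311.0, 163.0, 97.0, 29.0])]
mug [(0.6, [178.0, 139.0, 32.0, 39.0])]
carabiner [(0.65, [320.0, 245.0, 24.0, 24.0])]
ice_grip [(0.76, [396.0, 282.0, 59.0, 57.0])]
screwdriver [(0.84, [198.0, 292.0, 47.0, 68.0])]
boot_brush [(0.61, [387.0, 340.0, 87.0, 39.0])]
top {'mtx': [[493.5226, 0.0, 289.3868], [0.0, 493.5226, 208.8771], [0.0, 0.0, 1.0]], 'extrinsics': [[-0.0177, -0.9996, 0.0212, -0
[... 256 characters left out ...]
.0, 50.0])]
jaw_face [(0.74, [228.0, 189.0, 83.0, 48.0]), (0.19, [230.0, 212.0, 20.0, 40.0])]
trigger [(0.5, [230.0, 215.0, 20.0, 45.0])]
trigger_pad [(0.63, [230.0, 212.0, 19.0, 38.0])]
cleat_mid [(0.71, [343.0, 221.0, 15.0, 11.0]), (0.65, [393.0, 214.0, 21.0, 12.0]), (0.45, [370.0, 222.0, 16.0, 14.0])]
jack [(0.6, [232.0, 159.0, 25.0, 81.0])]
mug [(0.85, [156.0, 267.0, 33.0, 27.0])]
carabiner [(0.5, [320.0, 175.0, 30.0, 21.0]), (0.49, [334.0, 271.0, 40.0, 17.0])]
ice_grip [(0.56, [367.0, 142.0, 47.0, 25.0])]
screwdriver [(0.72, [345.0, 266.0, 59.0, 24.0])]
boot_brush [(0.7, [409.0, 166.0, 18.0, 47.0])]
1.4 [-1.79999442e+02  1.48689075e-03  1.66434244e+02] [0.12899804 0.5346728  0.22228975]
```

View pics/side0.png

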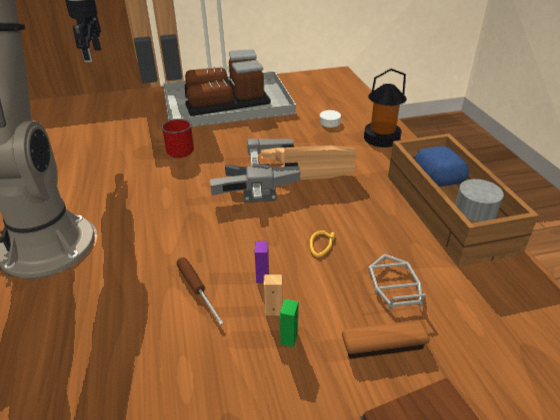

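View pics/top0.png

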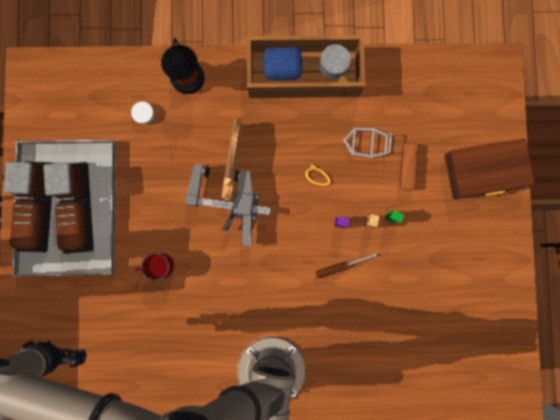

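```bash
python3 - <<'E'
import cv2
t=cv2.imread("pics/top0.png"); s=cv2.imread("pics/side0.png")
cv2.imwrite("pics/topc.png",cv2.resize(t[110:260,160:320],None,fx=5,fy=4*1.0,interpolation=cv2.INTER_CUBIC) if 0 else cv2.resize(t[120:260,165:305],(600,600),interpolation=cv2.INTER_CUBIC))
cv2.imwrite("pics/sidec.png",cv2.resize(s[125:225,195:355],(800,500),interpolation=cv2.INTER_CUBIC))
a=cv2.resize(s[235:355,220:320],(500,600),interpolation=cv2.INTER_CUBIC)
cv2.imwrite("pics/sidecl.png",a)
cv2.imwrite("pics/topcl.png",cv2.resize(t[190:240,320:420],(800,400),interpolation=cv2.INTER_CUBIC))
E
```

```text
(no output)
```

View pics/topc.png

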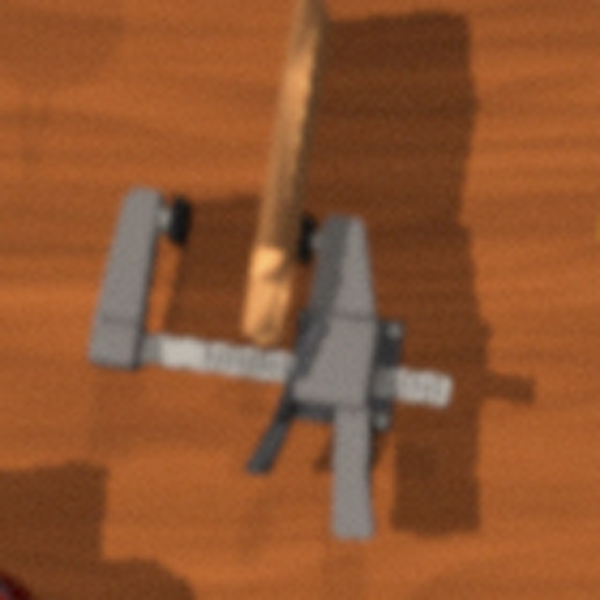

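View pics/sidec.png

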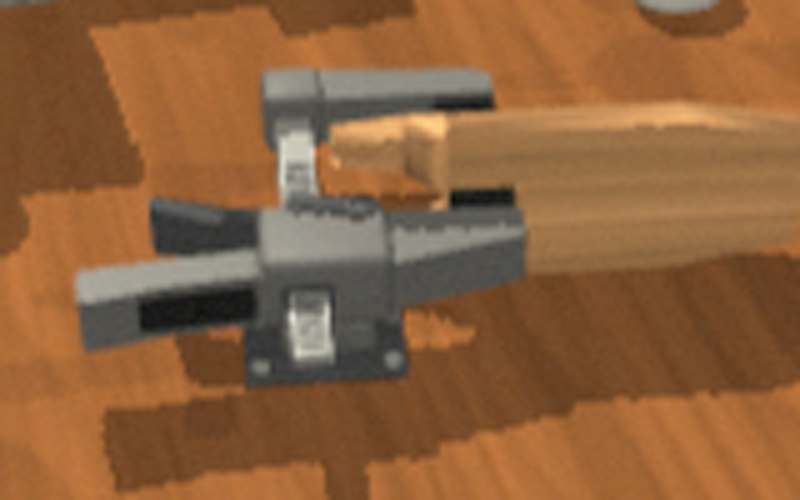

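View pics/sidecl.png

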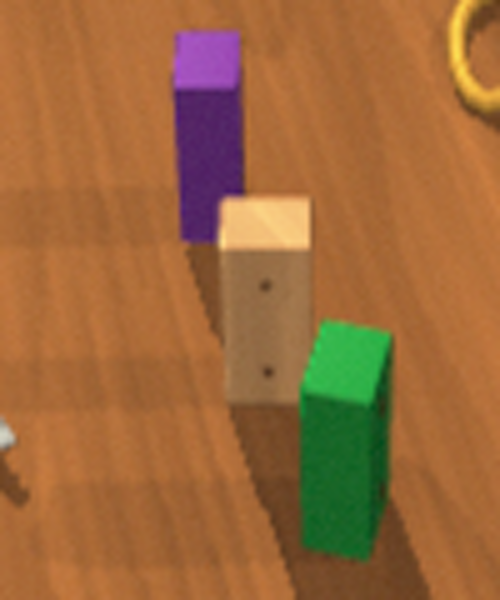

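View pics/topcl.png

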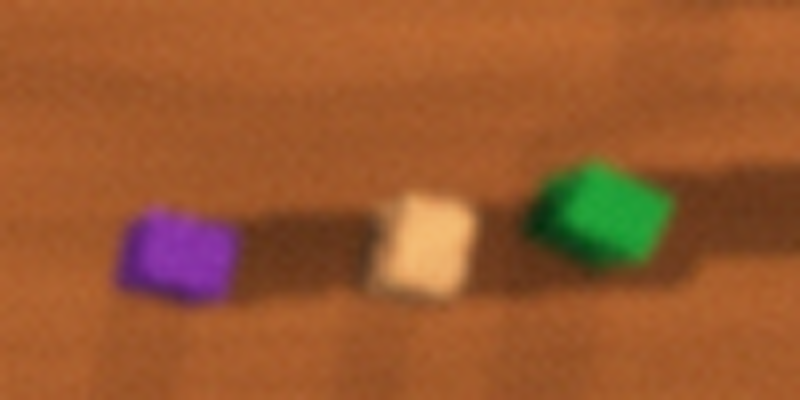

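Candidates for the cleat (side image): purple (262,264), birch (274,296) and green (288,321). The birch one is the cleat: it is plain wood and shows two dark screw holes in the crop. In the top image it is at (373,221). Next I fit the poses with wireframe overlays.

```bash
cat > h.py <<'E'
import numpy as np,cv2,json
from scipy.optimize import least_squares
from station import vision
CAL={n:vision.calibration(n) for n in("side","top")}
def proj(n,P):
    P=np.atleast_2d(P).astype(float);c=CAL[n];E=np.array(c["extrinsics"]);K=np.array(c["mtx"])
    q=P@E[:3,:3].T+E[:3,3]; q=q*[1,-1,-1]; u=q@K.T
    return u[:,:2]/u[:,2:]
def onplane(n,px,z):
    c=CAL[n];E=np.array(c["extrinsics"]);K=np.array(c["mtx"])
    d=np.linalg.inv(K)@[px[0],px[1],1]; d=d*[1,-1,-1]; R=E[:3,:3]; o=-R.T@E[:3,3]; w=R.T@d
    return o+w*(z-o[2])/w[2]
def T(pose,L):
    x,y,a=pose; L=np.atleast_2d(L).astype(float)/1000; c,s=np.cos(a),np.sin(a)
    return np.c_[x+c*L[:,0]-s*L[:,1],y+s*L[:,0]+c*L[:,1],L[:,2]]
def box(x0,x1,y0,y1,z0,z1):
    V=[(x,y,z) for x in(x0,x1) for y in(y0,y1) for z in(z0,z1)]
    return [(V[i],V[j]) for i in range(8) for j in range(i+1,8) if sum(a!=b for a,b in zip(V[i],V[j]))==1]
def overlay(img,n,items,roi,scale,out):
    x0,y0,w,h=roi
    im=cv2.resize(img[y0:y0+h,x0:x0+w],None,fx=scale,fy=scale,interpolation=cv2.INTER_CUBIC)
    for pose,edges,col in items:
        for a,b in edges:
            p=proj(n,T(pose,[a,b])); p=((p-[x0,y0]+0.5)*scale-0.5)
            cv2.line(im,tuple(int(round(v)) for v in p[0]),tuple(int(round(v)) for v in p[1]),col,1,cv2.LINE_AA)
    cv2.imwrite(out,im)
E
cat > ov.py <<'E'
import sys
from h import *
def clampitems(p,q):
    y=(255,255,0);r=(0,0,255);g=(0,255,0)
    pj=(p[0]+np.sin(p[2])*q,p[1]-np.cos(p[2])*q,p[2])
    return [(p,box(-24,44,-30,26,0,66),r),(p,box(-10,10,-150,0,41.5,48.5),y),(p,box(44,114,-26,24,31,59),(255,0,0)),
     (pj,box(-17,113,158,192,27,63),g),(pj,box(78,112,138,138,28,62),(255,0,255)),(p,box(78,112,34,34,28,62),(255,0,255))]
E
python3 - <<'E'
from ov import *
# initial from bar
def tc(u,v): return (165+u/4.286-.5,120+v/4.286-.5)
A=onplane("top",tc(425,387),.0485);B=onplane("top",tc(180,352),.0485)
d=B-A;print(A,B)
a=np.arctan2(-d[0],d[1]); 
# head back edge y=-30 at top: crop (377,365)
C=onplane("top",tc(377,365),.066)
ey=np.array([-np.sin(a),np.cos(a)]);ex=np.array([np.cos(a),np.sin(a)])
x0=A[:2]@ex; y0=C[:2]@ey+.03; o=x0*ex+y0*ey
# jaw pad face crop (188,222) z62
D=onplane("top",tc(189,220),.06); q=.138-(D[:2]@ey-y0)
p=(o[0],o[1],a);print(p,q)
t=cv2.imread("pics/top0.png");s=cv2.imread("pics/side0.png")
overlay(t,"top",clampitems(p,q),(165,120,140,140),5.5,"pics/o1t.png") if 0 else overlay(t,"top",clampitems(p,q),(170,140,120,100),6,"pics/o1t.png")
overlay(s,"side",clampitems(p,q),(205,125,130,90),6,"pics/o1s.png")
json.dump([*p,q],open("clamp.json","w"))
# cleat
for px in [(373.3,220.6)]: print("cleat top",onplane("top",px,.088))
E
```

```text
[0.49924373 0.01583452 0.0485    ] [0.52748925 0.19256398 0.0485    ]
(np.float64(0.5095894043290102), np.float64(0.08056636639901527), np.float64(-0.15848316460173467)) 0.01812161565076073
cleat top [ 0.45790361 -0.31710182  0.088     ]
```

View pics/o1t.png

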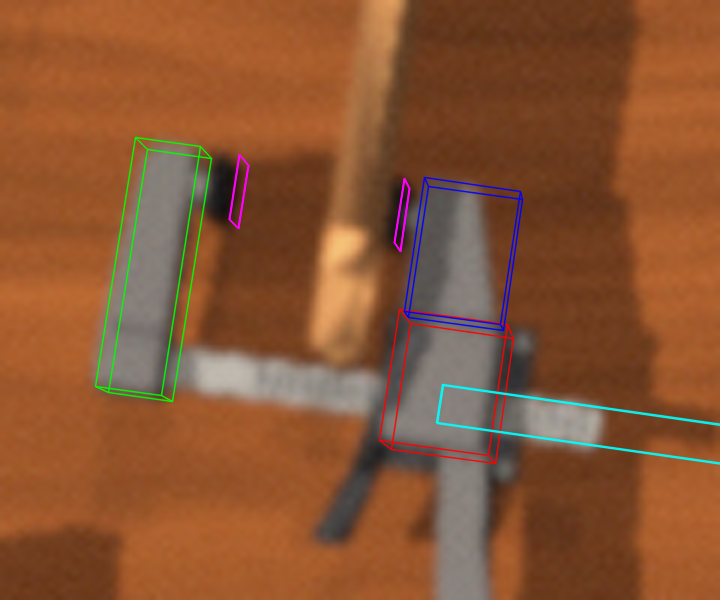

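View pics/o1s.png

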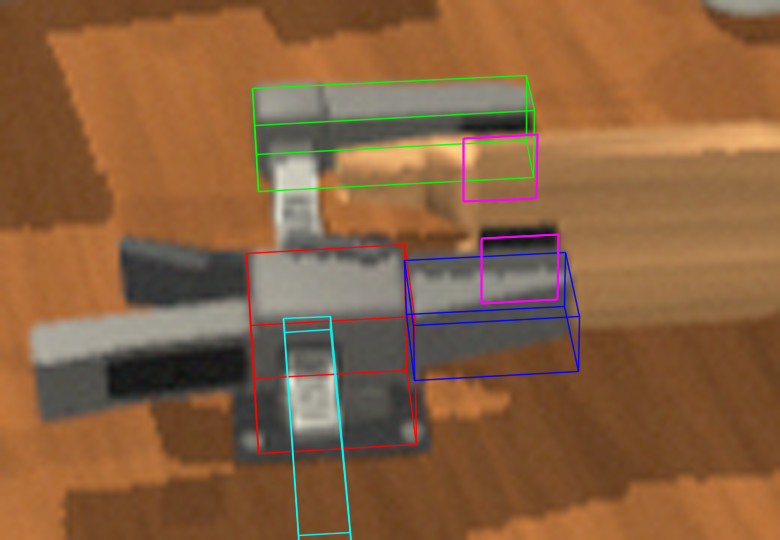

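```bash
python3 - <<'E'
from ov import *
def sc(u,v): return (220+(u+.5)/5-.5,235+(v+.5)/5-.5)
# 8x top crop
def tc(u,v): return (320+(u+.5)/8-.5,190+(v+.5)/8-.5)
# local corners; side camera sees y=-13 face nearest; image right=+x
obs=[("side",sc(221,196),(-17,13,88)),("side",sc(311,197),(17,13,88)),("side",sc(311,249),(17,-13,88)),("side",sc(221,247),(-17,-13,88)),("side",sc(227,403),(-17,-13,0))]
# top: up=+x, left=+y
obs+=[("top",tc(407,190),(17,13,88)),("top",tc(477,201),(17,-13,88)),("top",tc(466,301),(-17,-13,88)),("top",tc(392,293),(-17,13,88))]
f=lambda p:np.concatenate([proj(n,T(p,l))[0]-o for n,o,l in obs])
r=least_squares(f,[.458,-.317,0]);p=r.x;print("cleat",p,np.degrees(p[2]),np.round(r.fun,1))
json.dump(list(p),open("cleat.json","w"))
t=cv2.imread("pics/top0.png");s=cv2.imread("pics/side0.png")
it=[(p,box(-17,17,-13,13,0,88),(0,0,255))]
overlay(t,"top",it,(330,190,80,55),8,"pics/o2t.png");overlay(s,"side",it,(240,260,70,70),8,"pics/o2s.png")
c=json.load(open("clamp.json"));cp=c[:3];q=c[3]
jo=T(cp,[143,46+9,0])[0];jp=(jo[0],jo[1],cp[2])
ax,ay=-43,32.5
pin=(30,16.5)
it=clampitems(cp,q)[3:]+[(jp,box(-125,125,-9,9,0,92),(255,0,0)),(cp,[((30,16.5,58),(ax,ay,58)),((30,16.5,58),(30-112*np.cos(.215),16.5+112*np.sin(.215),58)),((30,16.5,32),(30-112*np.cos(.215),16.5+112*np.sin(.215),32))],(0,255,255))]
overlay(t,"top",it,(180,110,110,120),5,"pics/o3t.png");overlay(s,"side",it,(205,125,160,90),5,"pics/o3s.png")
E
```

```text
cleat [ 0.46060744 -0.3170327  -0.22482337] -12.881430423979035 [-0.3  0.7 -0.2  0.2  0.1  0.  -0.4  0.7 -0.4  1.2 -0.3  0.  -0.7  0.4
 -1.4 -1.1 -0.6 -1.9]
```

View pics/o2t.png

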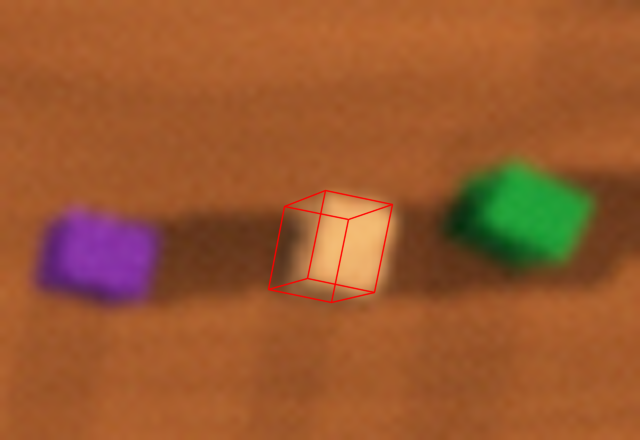

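View pics/o2s.png

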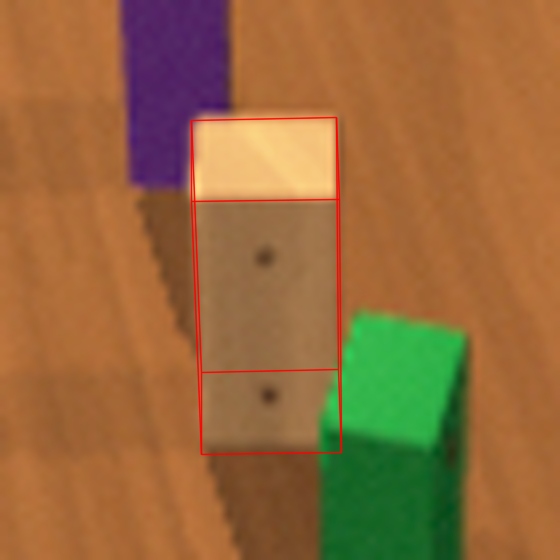

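View pics/o3t.png

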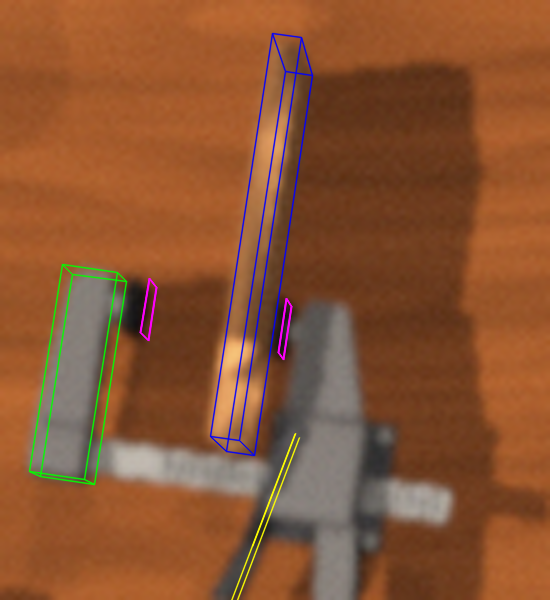

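View pics/o3s.png

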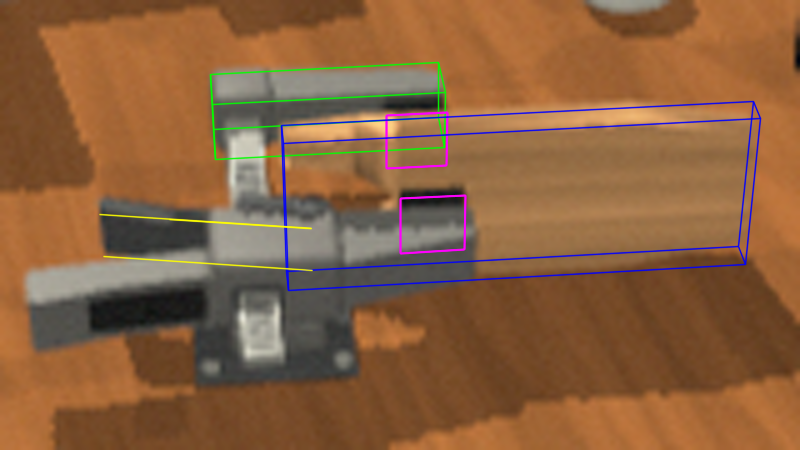

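```bash
python3 - <<'E'
from station import robot, fingers, vision, workorder, recognise
from h import *
c=json.load(open("cleat.json"));y=np.degrees(c[2])+90
for yy in (y,y-180): print(yy,robot.inverse_kinematics([c[0],c[1],.25],[180,0,yy]))
robot.move_to([c[0],c[1],.2],[180,0,y])
robot.line_to([c[0],c[1],.064],velocity=.12,f_stop=6)
print(robot.current_time_s(),robot.current_tool_pos(),robot.current_contact_force())
for n in ("side","top"):
    im=vision.grab_frame(n);cv2.imwrite(f"pics/a_{n}.png",im[:,:,::-1])
s=cv2.imread("pics/a_side.png");t=cv2.imread("pics/a_top.png")
cv2.imwrite("pics/a.png",np.hstack([cv2.resize(s[220:350,200:330],(400,400)),cv2.resize(t[170:270,320:420],(400,400))]))
E
```

```text
77.11856957602096 [ -9.84076736  28.05485255  64.57982132  83.80787199 -25.28792228
  83.94296186  41.82714457]
-102.88143042397904 [  -9.84076736   28.05485255   64.57982132   83.80787199  -25.28792228
   83.94296186 -138.17285543]
5.8833 [ 0.46110448 -0.31764604  0.06482531] [ 0.24204844 -0.05971668  0.40341881]
```

View pics/a.png

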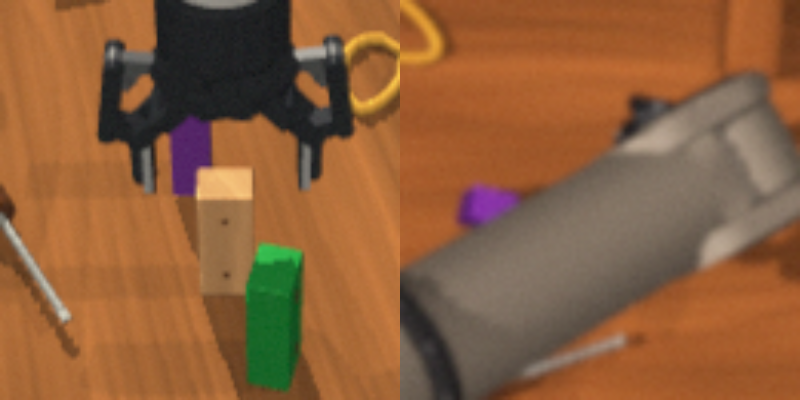

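```bash
python3 - <<'E'
from station import robot, fingers, vision, workorder, recognise
from h import *
c=json.load(open("cleat.json"))
p=robot.current_tool_pos();e=robot.current_eef_rot();print(p,e,robot.current_finger_gap(),robot.current_joint_positions())
im=vision.grab_frame("side")[:,:,::-1]
pose=(p[0],p[1],np.radians(77.1))
z=(p[2]-.017+.013)*1000
it=[(pose,box(-11,11,42,57,z,z+30),(255,255,0)),(pose,box(-11,11,-57,-42,z,z+30),(255,255,0)),(c,box(-17,17,-13,13,0,88),(0,0,255))]
overlay(im,"side",it,(200,210,140,130),5,"pics/b.png")
E
```

```text
[ 0.46113249 -0.31753712  0.06487104] [1.79904353e+02 3.19416607e-02 7.71221322e+01] 0.9976394403723249 [ -6.18495546  37.74580065  57.67961751  98.84006714 -35.34339381
  63.49544878  49.77617328]
```

View pics/b.png

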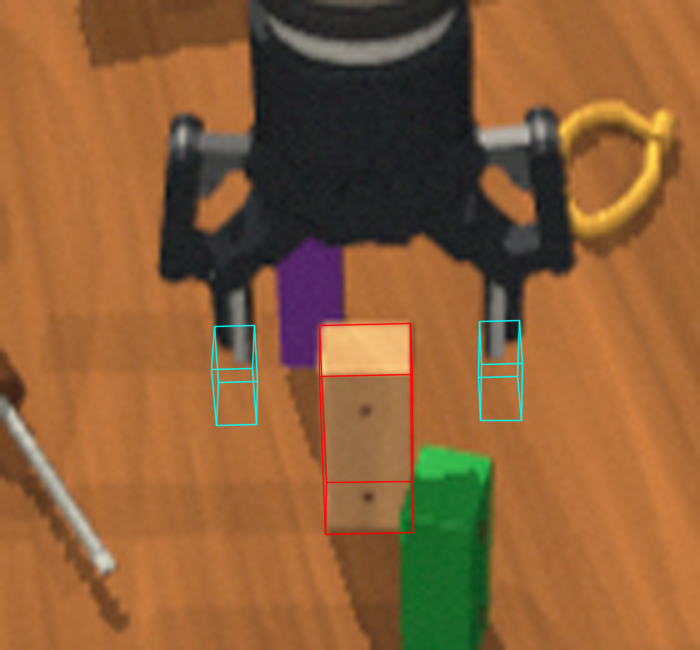

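```bash
python3 - <<'E'
from h import *
for z in (.218,.226,.24,.274,.3): print(z,proj("side",[.129,.535,z]),proj("top",[.129,.535,z]))
for z in (.061,.08,.09,.1,.117,.13): print(z,proj("side",[.4611,-.3175,z]),(proj("side",[.4611,-.3175,z])-[200,210])*5)
s=cv2.imread("pics/side0.png");cv2.imwrite("pics/c.png",np.hstack([cv2.resize(s[0:100,40:140],(400,400),interpolation=2),cv2.resize(cv2.imread("pics/top0.png")[310:400,0:90],(400,400),interpolation=2)]))
E
```

```text
0.218 [[95.43396992 64.45333758]] [[ 69.60736523 345.7285416 ]]
0.226 [[94.79053319 61.80560343]] [[ 68.33738039 346.3179011 ]]
0.24 [[93.65398343 57.12871531]] [[ 66.07742471 347.36667452]]
0.274 [[90.83661775 45.53529064]] [[ 60.38159975 350.00992539]]
0.3 [[88.62574562 36.43757932]] [[ 55.81596966 352.12868884]]
0.061 [[273.15122009 289.61862356]] [[365.75610047 398.09311778]]
0.08 [[272.99289059 282.56881758]] [[364.96445294 362.84408792]]
0.09 [[272.90794065 278.78632236]] [[364.53970323 343.9316118 ]]
0.1 [[272.82184506 274.95281586]] [[364.10922529 324.76407931]]
0.117 [[272.67278694 268.31582922]] [[363.36393469 291.57914609]]
0.13 [[272.55644787 263.13569647]] [[362.78223935 265.67848233]]
```

View pics/c.png

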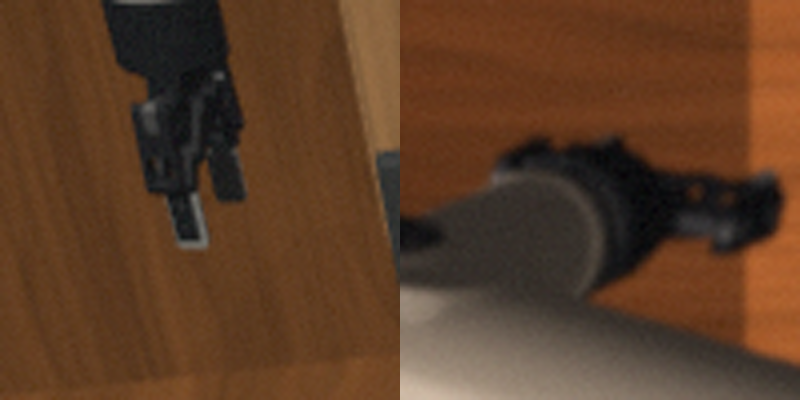

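```bash
python3 - <<'E'
from station import robot, fingers, vision, workorder, recognise
from h import *
c=json.load(open("cleat.json"))
print(robot.line_to([c[0],c[1],.052],velocity=.1,f_stop=6), robot.current_tool_pos())
fingers.gripper_to(0,force=40)
print(robot.current_time_s(),robot.current_finger_gap(),robot.current_contact_force(),robot.current_tool_pos())
im=vision.grab_frame("side")[:,:,::-1]
overlay(im,"side",[],(200,210,140,130),5,"pics/d.png")
E
```

```text
False [ 0.46018527 -0.31642646  0.05141731]
6.825 0.3949673268076095 [-0.89671445  0.52609234  2.60960944] [ 0.46076806 -0.31729035  0.05237515]
```

View pics/d.png

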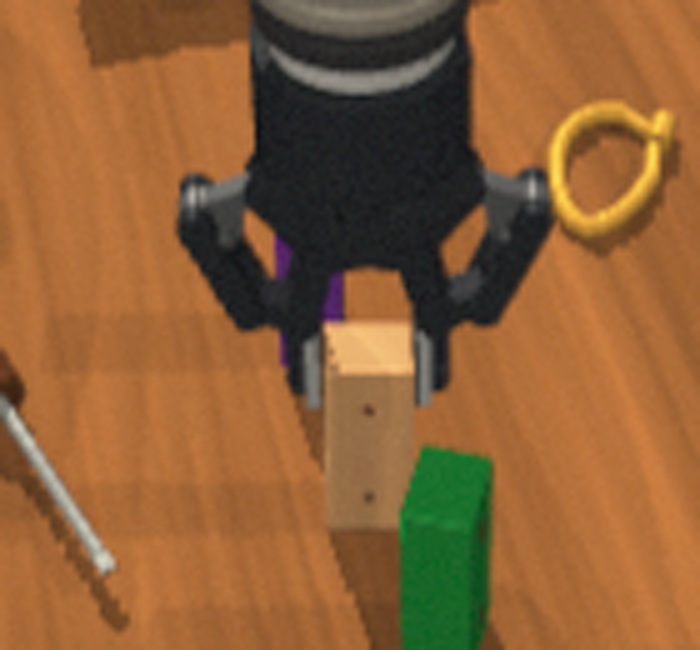

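```bash
python3 - <<'E'
from station import robot, fingers, vision, workorder, recognise
from h import *
from ov import clampitems
print("tip",robot.tip_reach)
cl=json.load(open("clamp.json"));cp=cl[:3]
g=T(cp,[95,84,0])[0];yaw=np.degrees(cp[2])+90
robot.line_to([.4608,-.3173,.21],velocity=.2)
print(robot.current_contact_force(),robot.current_finger_gap())
robot.move_to([g[0],g[1],.23],[180,0,yaw])
print(g,yaw,robot.current_time_s(),robot.current_tool_pos())
robot.line_to([g[0],g[1],.165],velocity=.15)
p=robot.current_tool_pos();print(p,robot.current_eef_rot())
im=vision.grab_frame("side")[:,:,::-1];tt=vision.grab_frame("top")[:,:,::-1]
cpose=(p[0],p[1],cp[2]);z=(p[2]-.0524)*1000
it=[(cpose,box(-17,17,-13,13,z,z+88),(0,0,255))]
overlay(im,"side",it,(205,75,150,130),5,"pics/e.png");overlay(tt,"top",it,(170,110,120,120),5,"pics/et.png")
E
```

```text
tip 0.017
[-0.28956811  0.28095349 -1.2304426 ] 0.3909962767185508
[0.61665577 0.14852071 0.        ] 80.91958354444347 9.6083 [0.61679318 0.145872   0.23027949]
[0.61714322 0.14773569 0.16566923] [1.79938219e+02 1.05852436e-02 8.08585380e+01]
```

View pics/e.png

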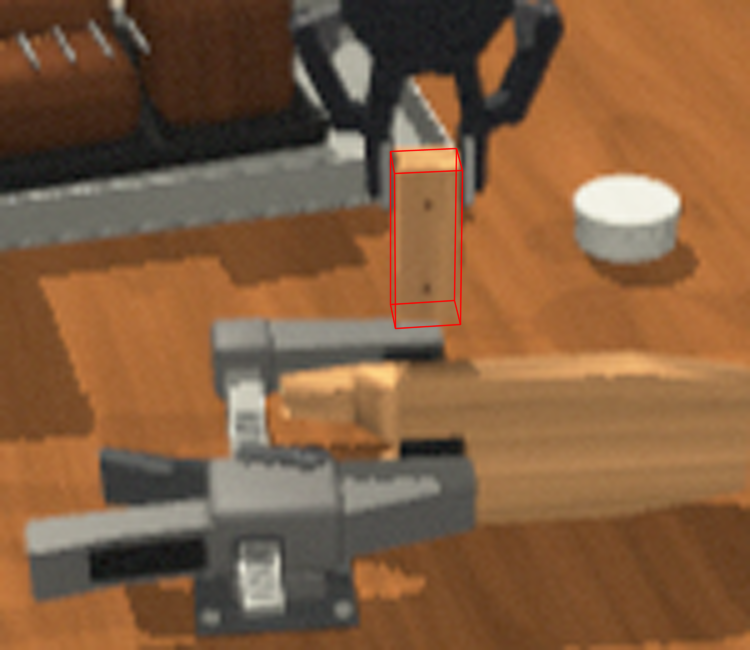

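View pics/et.png

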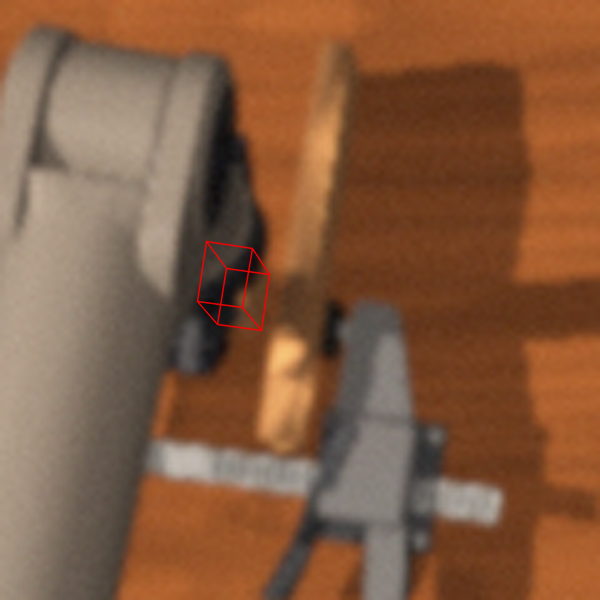

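```bash
python3 - <<'E'
from station import robot, fingers, vision, workorder, recognise
from h import *
cl=json.load(open("clamp.json"));cp=cl[:3]
g=T(cp,[95,84,0])[0]
print(robot.line_to([g[0],g[1],.06],velocity=.08,f_stop=4),robot.current_tool_pos(),robot.current_contact_force())
print(robot.line_to([g[0],g[1],.0515],velocity=.02,f_stop=3),robot.current_tool_pos(),robot.current_contact_force())
im=vision.grab_frame("side")[:,:,::-1];tt=vision.grab_frame("top")[:,:,::-1]
cpose=(g[0],g[1],cp[2])
it=[(cpose,box(-17,17,-13,13,0,88),(0,0,255))]
overlay(im,"side",it,(205,75,150,130),5,"pics/f.png");overlay(tt,"top",it,(170,110,120,120),5,"pics/ft.png")
print(robot.current_time_s())
E
```

```text
False [0.6171924  0.14848569 0.06069428] [-0.80703953  0.37543408 -0.13179689]
True [0.61670134 0.14860276 0.05241363] [-1.27709193  0.46099875  4.26445888]
12.2667
```

View pics/f.png

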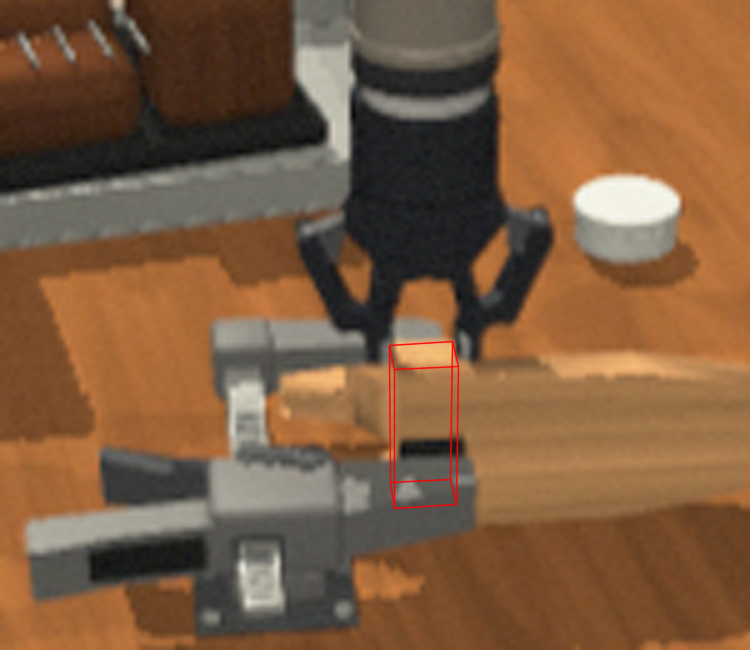

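View pics/ft.png

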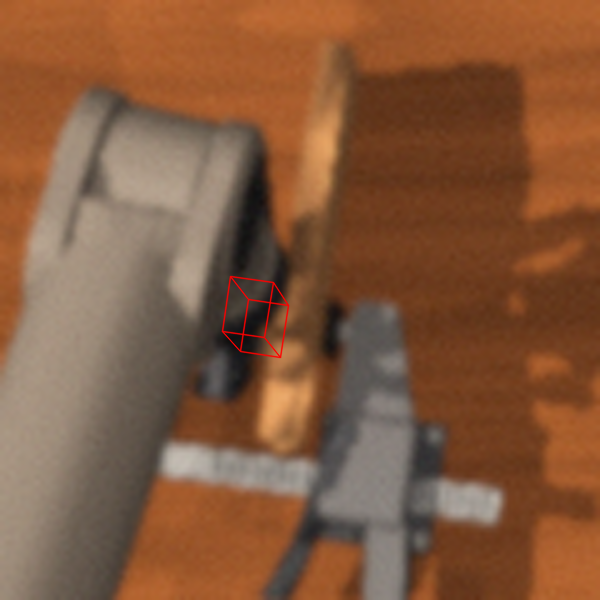

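```bash
python3 - <<'E'
from station import robot, fingers, vision, workorder, recognise
from h import *
from ov import clampitems
cl=json.load(open("clamp.json"));cp=cl[:3]
g=T(cp,[95,84,0])[0]
fingers.gripper_to(.8); robot.pause(.25)
p=robot.current_tool_pos()
robot.line_to([p[0],p[1],.2],velocity=.12)
t=T(cp,[-45,70,0])[0]
for yy in (171-.08,-9.08): print(yy,robot.inverse_kinematics([t[0],t[1],.16],[180,0,yy]))
robot.move_to([t[0],t[1],.2],[180,0,np.degrees(cp[2])+180])
fingers.gripper_to(0)
print(robot.current_time_s(),robot.current_tool_pos(),robot.current_contact_force())
im=vision.grab_frame("side")[:,:,::-1];tt=vision.grab_frame("top")[:,:,::-1]
cpose=(g[0],g[1],cp[2])
it=[(cpose,box(-17,17,-13,13,0,88),(0,0,255))]
overlay(im,"side",it,(195,75,150,130),5,"pics/g.png");overlay(tt,"top",it,(170,110,120,120),5,"pics/gt.png")
cv2.imwrite("pics/g_side.png",im)
E
```

```text
170.92 [-57.46577741  18.58690699  47.16814975 101.03918014 -14.73472071
  66.78514924  75.00829223]
-9.08 [-68.66347227  24.47764869  64.78673604 101.33923904 -23.6091891
  69.39003894 -96.35139627]
16.1583 [0.47619378 0.15682388 0.19999683] [ 0.42705723  0.32388944 -0.05234135]
```

View pics/g.png

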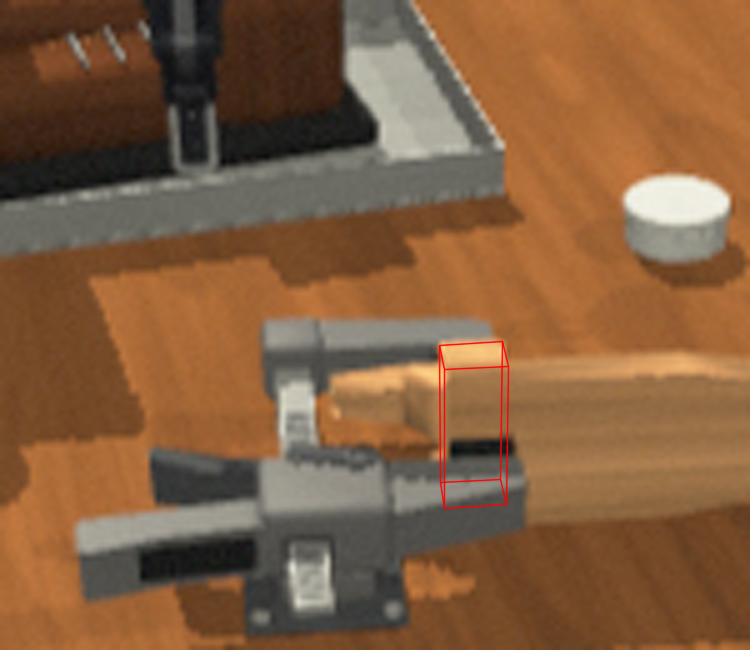

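View pics/gt.png

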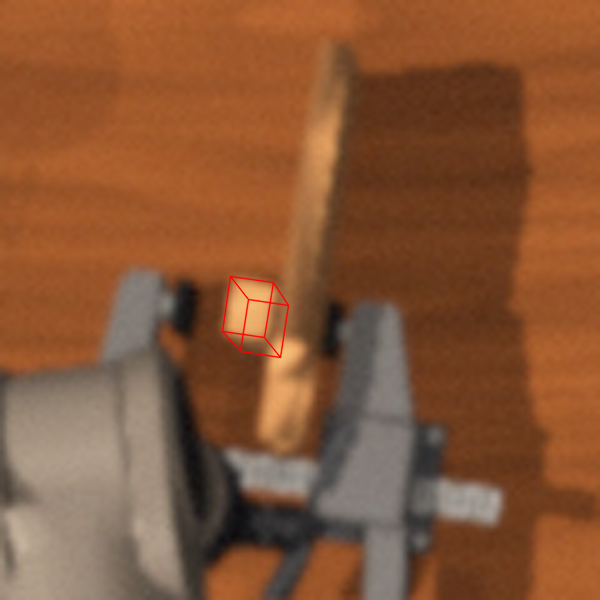

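```bash
python3 - <<'E'
from h import *
for z in (.183,.19,.2,.21): print(z,proj("side",[.4762,.1568,z]),(proj("side",[.4762,.1568,z])-[195,75])*5)
E
```

```text
0.183 [[234.39561623 118.30589024]] [[196.97808116 216.52945118]]
0.19 [[234.21740641 115.77249543]] [[196.08703204 203.86247717]]
0.2 [[233.96066158 112.12266285]] [[194.8033079  185.61331427]]
0.21 [[233.70134192 108.43622704]] [[193.50670961 167.18113521]]
```

```bash
python3 - <<'E'
from station import robot, fingers, vision, workorder, recognise
from h import *
cl=json.load(open("clamp.json"));cp=cl[:3]
print("mug",onplane("top",(156,267),.04))
t=T(cp,[-45,66,0])[0]
print(robot.line_to([t[0],t[1],.2],velocity=.1))
print(robot.line_to([t[0],t[1],.037],velocity=.12,f_stop=4),robot.current_tool_pos(),robot.current_contact_force(),robot.current_time_s())
im=vision.grab_frame("side")[:,:,::-1];tt=vision.grab_frame("top")[:,:,::-1]
overlay(im,"side",[],(195,95,150,130),5,"pics/i.png");overlay(tt,"top",[],(170,140,120,120),5,"pics/it.png")
E
```

```text
mug [0.32859571 0.34959875 0.04      ]
False
False [0.47629634 0.15303797 0.03770358] [-0.00576711  0.07372742  0.86665879] 18.0167
```

View pics/i.png

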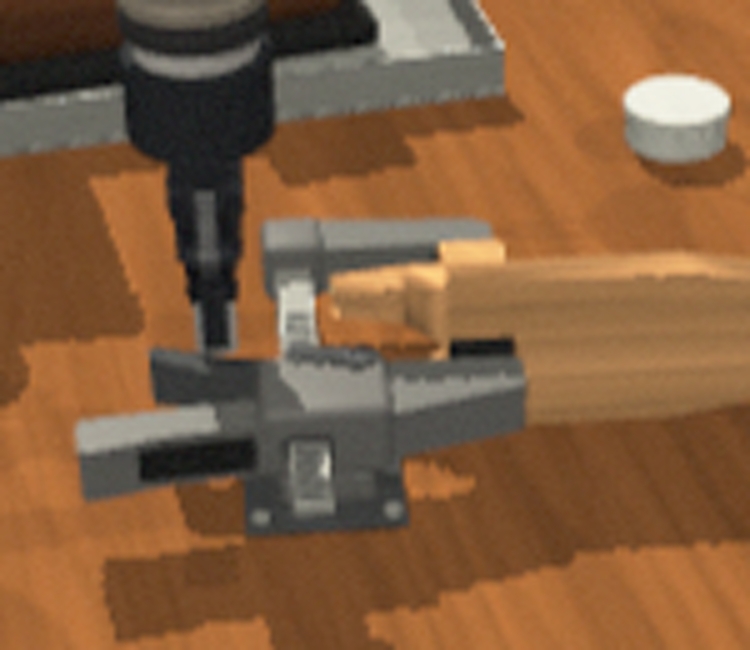

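View pics/it.png

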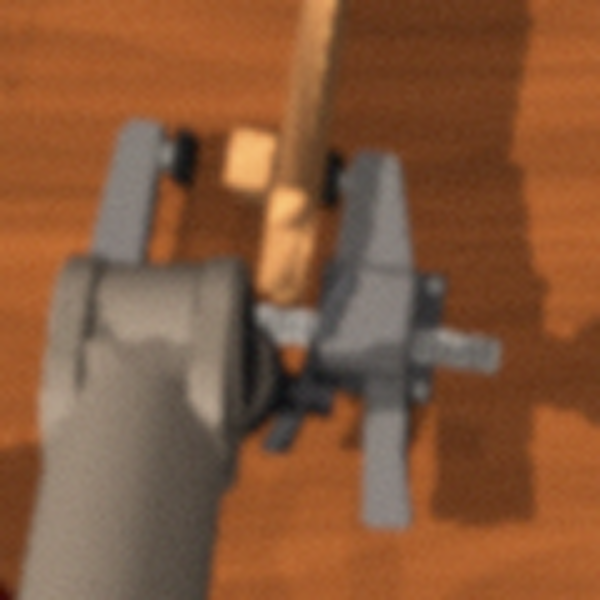

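```bash
cat > st.py <<'E'
from station import robot, fingers, vision, workorder, recognise
from h import *
cl=json.load(open("clamp.json"));cp=cl[:3]
ey=np.array([-np.sin(cp[2]),np.cos(cp[2])])
Z=.037
def P(y): t=T(cp,[-45,y,0])[0]; return [t[0],t[1],Z]
def yc(): # current clamp y mm
    p=robot.current_tool_pos(); return ((p[:2]-np.array(cp[:2]))@ey)*1000
def fy(): return float(np.array(robot.current_contact_force())[:2]@ey)
E
python3 - <<'E'
from st import *
print(fy(),yc())
for y in range(60,10,-5):
    s=robot.line_to(P(y),velocity=.06,f_stop=9)
    print(y,s,round(yc(),1),round(fy(),2),robot.current_time_s())
    if s: break
im=vision.grab_frame("side")[:,:,::-1]
overlay(im,"side",[],(195,95,150,130),5,"pics/j.png")
E
```

```text
0.043813219981850185 66.28894657645355
60 False 59.3 0.17 18.3667
55 False 55.1 1.15 18.6167
50 False 50.6 2.98 18.8667
45 False 46.5 4.67 19.1167
40 False 41.6 3.93 19.3667
35 False 36.9 6.16 19.6167
30 False 31.9 4.95 19.8667
25 False 27.2 6.84 20.1167
20 False 22.3 6.53 20.3667
15 False 21.3 11.09 20.6167
```

View pics/j.png

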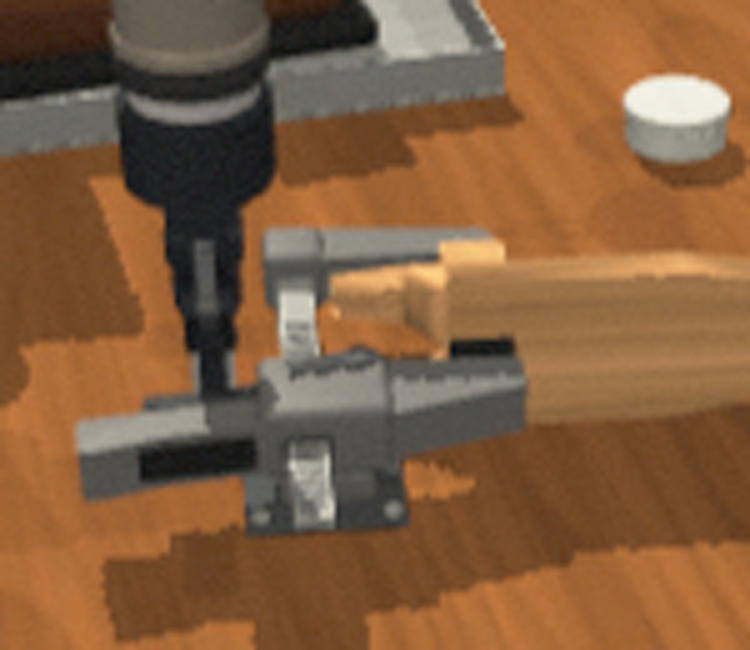

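```bash
python3 - <<'E'
from st import *
for k in range(4):
    robot.line_to(P(60),velocity=.1); robot.pause(.25)
    f0=fy()
    s=robot.line_to(P(17.5),velocity=.05,f_stop=13.5)
    y=yc();f=fy();robot.pause(.2)
    print(k,s,round(f0,2),round(y,1),round(f,2),round(yc(),1),round(fy(),2),robot.current_time_s())
    if s or y>24.5: break
im=vision.grab_frame("side")[:,:,::-1];tt=vision.grab_frame("top")[:,:,::-1]
overlay(im,"side",[],(195,95,150,130),5,"pics/k.png");overlay(tt,"top",[],(170,140,120,120),5,"pics/kt.png")
E
```

```text
0 False 0.11 21.4 7.68 21.5 6.25 22.7167
1 False -0.64 21.4 7.12 21.4 7.27 24.7417
2 False -0.47 21.7 8.43 21.8 7.94 26.7667
3 True 0.15 44.1 4.25 43.9 3.01 28.3417
```

View pics/k.png

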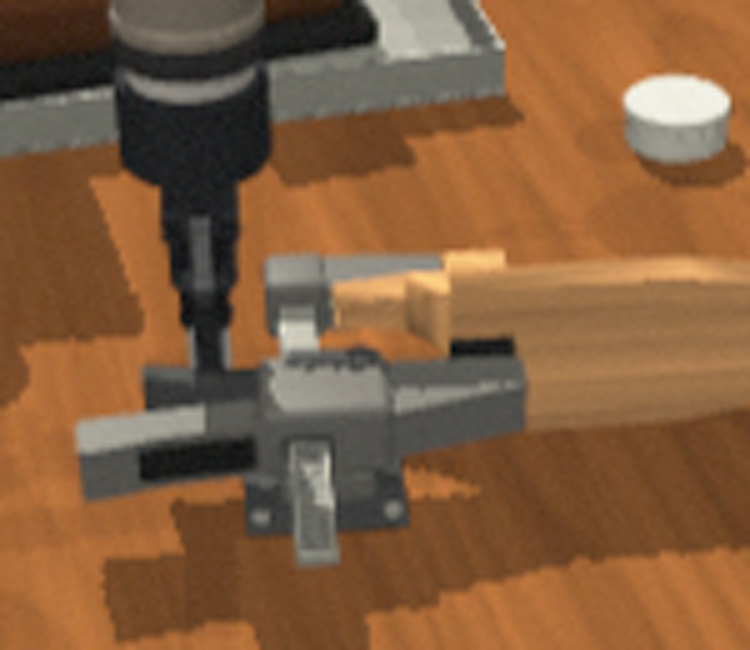

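View pics/kt.png

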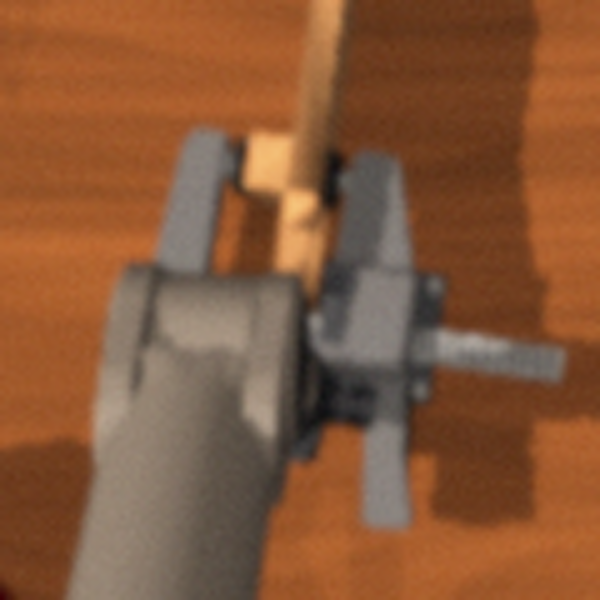

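```bash
python3 - <<'E'
from st import *
y=44
n=0
while y>18:
    y-=1.0
    s=robot.line_to(P(y),velocity=.03,f_stop=8)
    robot.pause(.1); f=fy()
    print(y,s,round(yc(),1),round(f,2),round(robot.current_time_s(),1))
    if f>11: break
E
```

```text
43.0 False 43.0 2.89 28.8
42.0 False 42.3 4.41 29.2
41.0 False 41.5 4.98 29.5
40.0 False 41.0 6.05 29.9
39.0 False 40.5 6.32 30.2
38.0 False 40.1 7.11 30.6
37.0 False 39.6 7.14 30.9
36.0 False 39.1 9.32 31.3
35.0 False 38.6 9.33 31.6
34.0 False 38.1 9.23 32.0
33.0 False 37.5 11.34 32.3
```

```bash
python3 - <<'E'
from st import *
def fa(n=10):
    v=[]
    for _ in range(n): v.append(fy()); robot.pause(.02)
    return np.mean(v),np.std(v)
y=33
print(fa())
while y>20:
    y-=.7
    s=robot.line_to(P(y),velocity=.03,f_stop=8)
    robot.pause(.05); f,sd=fa(8)
    print(round(y,1),s,round(yc(),1),round(f,2),round(sd,2),round(robot.current_time_s(),1))
    if f>14.3: break
robot.pause(.2);print(fa())
robot.line_to(P(60),velocity=.08);robot.pause(.3)
print(fa(),robot.current_time_s(),yc())
im=vision.grab_frame("side")[:,:,::-1];tt=vision.grab_frame("top")[:,:,::-1]
overlay(im,"side",[],(195,95,150,130),5,"pics/l.png");overlay(tt,"top",[],(170,140,120,120),5,"pics/lt.png")
E
```

```text
(np.float64(10.882484921875632), np.float64(0.37184723992811425))
32.3 False 37.2 11.49 0.4 32.9
31.6 False 36.8 11.92 0.62 33.4
30.9 False 36.4 12.41 0.41 33.8
30.2 False 36.0 12.26 0.53 34.2
29.5 False 35.5 13.27 0.54 34.6
28.8 False 35.0 13.4 0.43 35.1
28.1 False 34.6 13.7 0.46 35.5
27.4 False 29.8 6.61 0.91 36.0
26.7 False 29.3 7.86 0.5 36.4
26.0 False 29.0 8.67 0.39 36.8
25.3 False 28.7 9.35 0.5 37.2
24.6 False 28.4 10.06 0.13 37.7
23.9 False 28.1 10.46 0.19 38.1
23.2 False 27.8 10.8 0.29 38.5
22.5 False 27.4 11.59 0.56 39.0
21.8 False 27.0 11.84 0.66 39.4
21.1 False 26.6 12.48 0.44 39.9
20.4 False 26.2 12.53 0.26 40.3
19.7 False 25.8 13.45 0.51 40.7
(np.float64(13.48952728951672), np.float64(0.5887205075078148))
(np.float64(-0.07769865180611162), np.float64(0.3673104932124944)) 42.2 59.87674019635081
```

View pics/l.png

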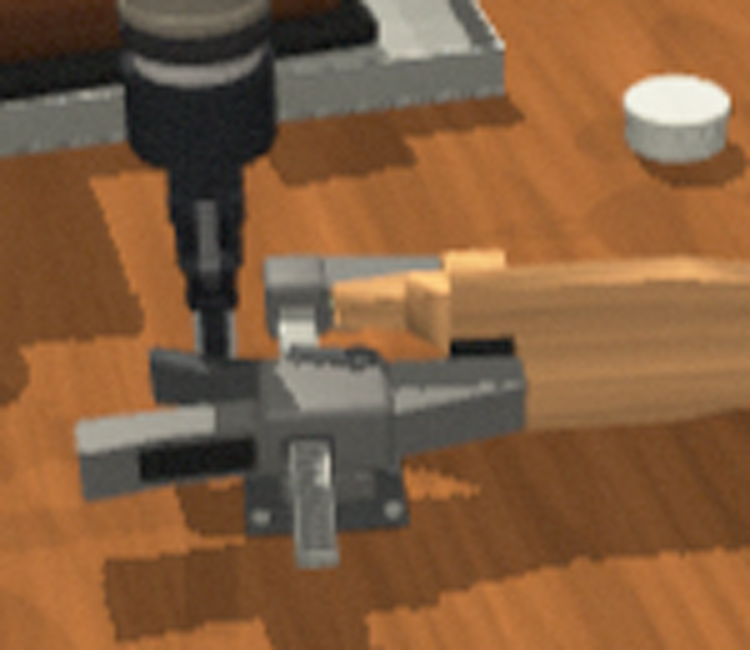

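View pics/lt.png

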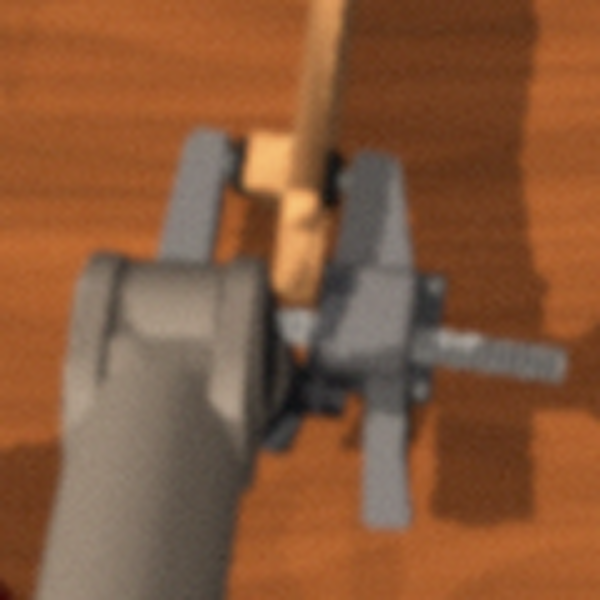

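```bash
python3 - <<'E'
from st import *
def fa(n=4):
    v=[]
    for _ in range(n): v.append(fy()); robot.pause(.02)
    return np.mean(v)
robot.line_to(P(52),velocity=.08)
y=52
while y>12:
    y-=1.5 if y<46 else 2
    s=robot.line_to(P(y),velocity=.05,f_stop=9)
    robot.pause(.03); f=fa()
    print(round(y,1),s,round(yc(),1),round(f,2),round(robot.current_time_s(),1))
    if f>13.2: break
    if robot.current_time_s()>53: break
robot.pause(.15);print(fa(8),yc(),robot.current_time_s())
E
```

```text
50 False 52.2 5.43 42.9
48 False 51.2 7.07 43.2
46 False 50.1 8.89 43.6
44 False 49.0 10.05 44.0
42.5 False 48.2 11.02 44.3
41.0 False 47.3 12.3 44.6
39.5 False 46.4 12.6 45.0
38.0 False 45.3 12.97 45.4
36.5 False 44.2 13.92 45.7
13.708675033243845 44.17938729177621 45.9833
```

```bash
python3 - <<'E'
from st import *
def fa(n=4):
    v=[]
    for _ in range(n): v.append(fy()); robot.pause(.02)
    return np.mean(v)
y=36.5
while y>31:
    y-=1
    s=robot.line_to(P(y),velocity=.05,f_stop=9)
    robot.pause(.05); f=fa(6)
    print(round(y,1),s,round(yc(),1),round(f,2),round(robot.current_time_s(),1))
    if f>14.7 or f<11: break
robot.pause(.15);print(fa(8),yc())
robot.line_to(P(64),velocity=.08);robot.pause(.2)
print(fa(),robot.current_time_s())
p=P(64);robot.line_to([p[0],p[1],.2],velocity=.15)
robot.move_to([.40,.30,.25],robot.current_eef_rot())
print(robot.current_time_s(),robot.current_tool_pos())
im=vision.grab_frame("side")[:,:,::-1];tt=vision.grab_frame("top")[:,:,::-1]
cv2.imwrite("pics/m_side.png",im);cv2.imwrite("pics/m_top.png",tt)
c=(*T(cp,[95,70,0])[0][:2],cp[2])
overlay(im,"side",[],(195,95,150,130),5,"pics/m.png");overlay(tt,"top",[(c,box(-17,17,-13,13,0,88),(0,0,255))],(170,110,120,120),5,"pics/mt.png")
E
```

```text
35.5 False 43.5 14.41 46.4
34.5 False 42.6 14.47 46.8
33.5 False 41.9 14.85 47.2
14.92996927076188 41.94701880999692
-0.1721495740772257 48.2667
50.2333 [0.4002512  0.29879262 0.2493227 ]
```

View pics/m.png

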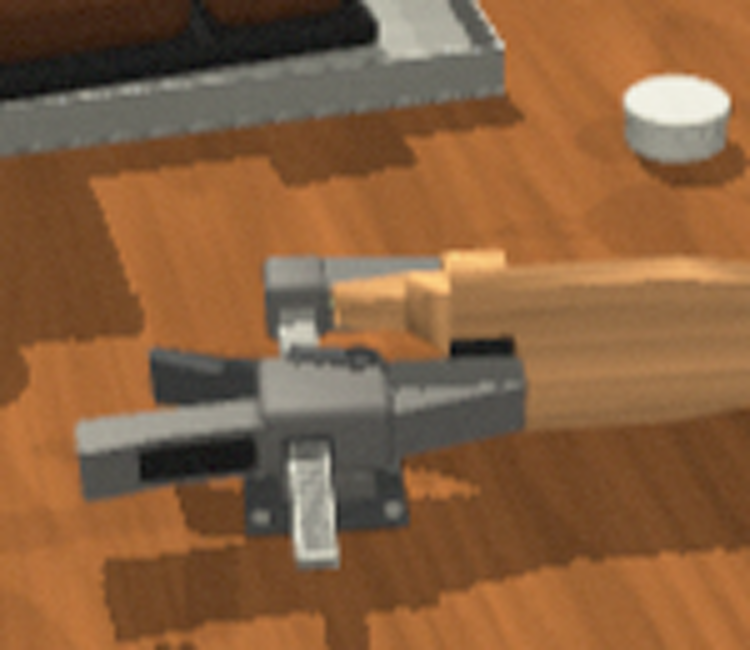

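View pics/mt.png

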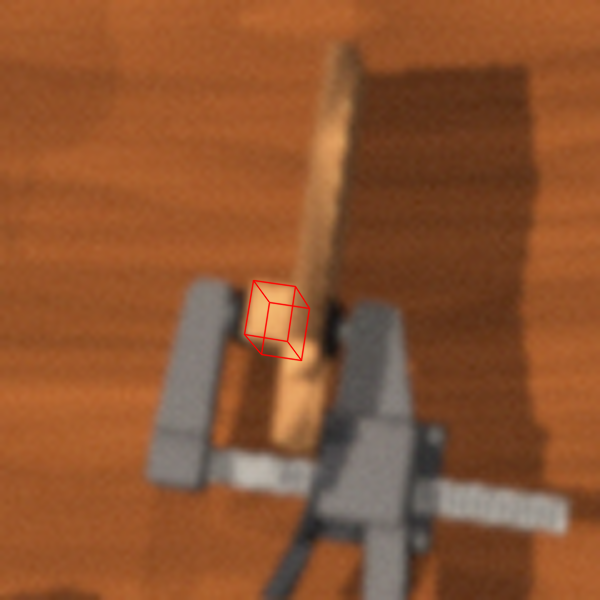

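View pics/m_side.png

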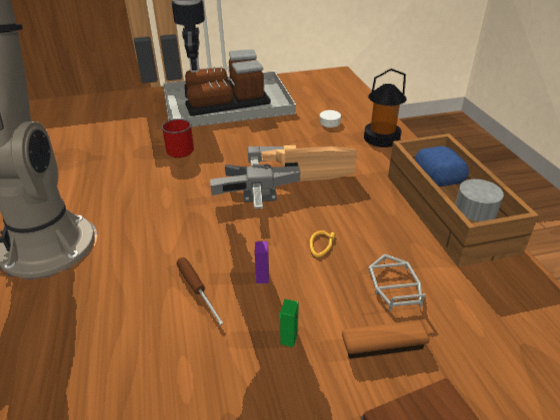

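```bash
python3 -c "
from station import robot,workorder
print(robot.current_contact_force(),workorder.close_job(),robot.current_time_s())"
```

```text
the job is handed in; nothing more can be done
the job is handed in; nothing more can be done
```

The job is handed in, at about 50 s on the robot's clock. The cleat stands upright in the gap on the pads' line and is clamped against the board.

**What I did:** I gripped the birch cleat across its 34 mm width and set it down on the pads' line. After letting go, I squeezed the trigger with the fingers shut:
- Four full strokes closed the jaw, then a fifth squeeze met the work and reached about 13.5 N.
- A sixth squeeze reached 14.9 N, slightly above the 14 N asked for, to allow for the ratchet giving some back.
- I eased off, let the trigger spring back, and moved the arm clear.

**Last checks:** In the final pictures the cleat is upright and square between the jaw pad and the board. The trigger is sprung back, and the bystanders show no visible movement.

**What disagreed or could not be checked:**
- **Holding force:** I could not measure it directly. From the trigger readings I estimate about 27 N at full squeeze and 17–20 N after easing.
- **Fifth squeeze:** The trigger force dropped once from 13.7 to 6.6 N and then built up again, and I did not find the cause. The sixth squeeze met resistance from its very start, which suggests the work was gripped by then.
- **Fourth full stroke to contact:** The force stop on the fifth squeeze fired early. I finished that squeeze in small steps.
- **Fingertip height:** In the side camera the fingertips looked about 20–25 mm higher than the stated tool geometry. I chose grasp and push heights that would work in either case.

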